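# Throw the lever-lock isolator

## Robot

A 6-joint arm with a two-finger parallel gripper is mounted at the origin on a cart in front of the work surface, level with it; the furniture and walls round the work are solid. World frame = base frame: x ahead of the robot, y to its left, z up, the work surface at z = 0. Lengths are in m, angles in rad, forces in N, time in s.
With the tool pointing down it reaches from about 0.3 to 0.75 m from the base axis. Payload 8.5 kg.
Tool frame: the origin (TCP) lies at the very end of the fingers, on their centre line; the grasp point (between the pads) lies 19 mm behind it; z points along the fingers, y is the line along which they close (so a half turn about z gives the same grasp; the last joint's range is limited). The gripper opens to 88 mm and grips with 3 to 60 N. Pads are 18 mm wide; open, the fingers measure 123 mm over their backs; the gripper's body (75 mm by 187 mm) begins 45 mm behind the grasp point.
Start: joints at [-1.517, 0.381, 1.297, -0, 1.464, -0.215], TCP at [0.146, -0.53, 0.201] pointing down, gripper open.
Joint ranges: [-3.11, 3.11], [-0.89, 2.33], [0.22, 2.48], [-1.42, 4.56], [0.17, 2.85], [-2.88, 2.88]. Speed limits (rad/s): [2.39, 2.39, 3.14, 3.14, 3.14, 3.14].

## Interface

Orientations are given as a unit quaternion [w, x, y, z].
In Python, from rig import telemetry, read_camera, calibration, job gives the robot as it stands.
- The arm moves only by the shell command python3 -m inch 'ROWS' [FORCE]. ROWS is JSON, a list that holds one entry, the list of rows, each a list of 5 numbers: the shift along the tool's x, y, z in m, then the turn about the tool's z in rad, then the opening, from 0 (shut) to 1 (fully open). A call has exactly 10 rows; each row is the pose to reach, as a shift and turn from the pose commanded when the call began, along the tool's axes at that moment; what a row does not reach only later rows make up. A row lasts 1/12 s, in which the tool goes at most 41.7 mm and 7.16 degrees, less where a joint would pass 70% of its speed; a pose out of reach is approached as far as the arm can. A call with a gripper value outside its range is refused whole. The fingers move at their own pace and stop on an object; FORCE is the grip in N (left out, the last holds). Time passes only in rows, so rows that repeat a pose let the fingers close, or fill a call up. It gives the time, the measured TCP pose, the force, the opening and the grip force at its end, in the units of the state.
- telemetry.observe(): the state, without advancing time (a new reading comes with each control period).
- read_camera(name): name is "scene" or "top" or "wrist"; returns the picture (420x560x3 uint8, red, green, blue); there is no depth.
- calibration(name): a dict with "fov_y" (degrees; the focal length in pixels is half the picture's height over the tangent of half this angle, whatever the lens; pixels are square), "cx", "cy" (the principal point, pixels), "k1" (the pictures are not rectified: a ray, as slopes to the right and down, at radius r is drawn at 1 + k1 r^2 times it, then the intrinsics apply), "R" (3x3) and "t" (3): a world point X has camera coordinates R X + t; the wrist camera has in their place "T_tool_cam" (4x4, takes a point from camera to tool coordinates, whose origin is the TCP and whose axes are the flange's). Camera axes: x right, y down, z forward; pixel columns grow to the right and rows downward; lengths in m; the calibration is good to about 2 mm. A picture is of the moment at which its call begins: read the wrist's pose just before it. calibration takes no time and is no camera call.
- job.sign_off(): hands the job in; it is judged then, once.
The state is a dict: "clock": time; "q": joint angles; "dq": joint speeds; "effort": joint torques, N m; "eef_pos": TCP position; "eef_rot": TCP orientation; "contact_force": force on the tool from outside, world axes, zero at the start; "ft_torque": the same for the moment, N m; "opening": finger opening in m; "grasp_force": force on a finger pad.
Only numpy, scipy, OpenCV 4.12 (cv2) and the standard library are available. Lean on these libraries where they do the work, as an engineer would, in place of code of your own. Each camera call takes 0.05 s, during which the arm holds its last target. There are 200 camera calls.

## Task

Throw the locking lever of the bench isolator from its near side, leaning towards the robot, over to its far side: raise the spring-loaded winged collar on the lever out of its notch, swing the lever fully across while the collar is up, and let the collar drop right home in the other notch so that the lever is locked again. Do not shove or tip the beaker and the timer beside it.

Things in the scene. Friction and masses are not known exactly. Their poses are not given: they have to be found in the camera images.
- isolator: grey switch housing bolted to the bench, foot 92 (x) x 150 (y) mm, top at z = 74 mm, with a steel gate on top: two upright notched plates in the planes x = -17 and +17 mm, 8 mm thick, 86 mm wide in y, up to z = 111 mm. Origin: centre of the underside. At yaw 1.57 its x axis points to the robot's left, its y axis to the robot (it stands at yaw 0.9 to 1.7). The lever swings in its y-z plane
- pivot (a point): the hinge axis of the lever, inside the housing, on the middle of the isolator, 30 mm above its underside; the axis runs along the isolator's x
- lever (a joint): angle of the lever in rad: 0 = leaning 0.35 from upright to the isolator's +y (near side, the start), 0.35 = upright, 0.70 = leaning 0.35 to its -y (far side, its stop). A 12 mm steel rod with a 20 mm black ball, top 178 mm from the pivot. Friction (about 0.15 N m) holds it where it is left. With the collar down it is locked and gives only about 0.02 rad
- collar (a joint): travel of the collar up along the lever in m: 0 = fully home, 0.016 = top stop. A spring presses it down (3 N home, 5.5 N at the top; it drops by itself when let go). Its cross pin clears the gate when raised 10 mm or more, at all lever angles; it drops into the far notch with the lever within about 0.02 rad of its far stop
- wings (a point): centre of the black winged bar on the collar: 18 mm wide (isolator's x), 70 mm long (in the plane of swing), 14 mm thick (along the lever), 28 mm hub in its middle. 139 mm from the pivot along the lever when home; rises with the collar. Below it a 21 mm tube, clear for 45 mm above the gate. Lift it with a finger under each wing, the tube between them, or pinch it across its 18 mm
- beaker: loose glass beaker, 73 mm across, 82 mm high, to the robot's left of the isolator; origin at the centre of its underside. A fixed open shelf rack stands beyond and to the left: front post at x = 0.57, y = 0.06 to 0.1, front edge of its shelf 0.46 m up running left from there; keep the arm clear of it
- timer: loose bench timer, 62 x 62 x 16 mm, to the robot's right of the isolator; origin at the centre of its underside
Not all that is in view belongs to the job. Several things have the shape of the isolator; the one meant has the colours described above.

How it is judged:
By the outcome, as a careful person would: the job done as asked, in the order asked, and still so for the second after the job is handed in, with the robot touching nothing.
It also fails if it takes over 42 s, if anything falls off the work surface, if the arm or the gripper's body presses on something with over 40 N, if the wrist force passes 120 N, or if a joint passes its speed limit or range.

## Working session

There is one attempt and no reset: what is moved stays moved. The work goes in short steps, Python scripts to look and compute and a shell command to move; the robot and the scene stay as the last step left them, time stands still between calls to the robot, and variables do not carry over. Pictures are saved under pics/ and viewed, at most 10 in all, crops included, and the job is handed in when it is done.

```bash
ls; mkdir -p pics
python3 - <<'E'
from rig import telemetry, read_camera, calibration, job
import cv2,numpy as np
s=telemetry.observe();print(s)
for n in("scene","top"):
    im=read_camera(n);cv2.imwrite(f"pics/{n}0.png",im[...,::-1]);c=calibration(n);print(n,c)
print(calibration("wrist"))
E
```

```text
pics
{'clock': 0.0, 'q': array([-1.51731711e+00,  3.81176798e-01,  1.29821803e+00, -2.31438958e-05,
        1.46360378e+00, -2.15318609e-01]), 'dq': array([-9.71327839e-04,  5.92305624e-04,  9.79421721e-04, -9.29013227e-05,
        1.45707679e-03,  1.03425365e-04]), 'effort': array([ 2.19593094e-04, -4.37936854e+01, -2.24559134e+01,  7.13642850e-02,
        3.50987236e-02, -6.90380489e-05]), 'eef_pos': array([ 0.14602866, -0.52992564,  0.20076253]), 'eef_rot': array([-7.01608336e-04,  9.90981641e-01,  1.33995871e-01,  4.53557515e-05]), 'contact_force': array([0.23448471, 0.51951364, 0.31017453]), 'ft_torque': array([-0.00201768,  0.06571425,  0.00080451]), 'grasp_force': 0.0, 'opening': 0.08819483109325496}
scene {'fov_y': 48.76693309381736, 'cx': 284.47359020117784, 'cy': 210.54821662047132, 'k1': -0.12027771890854255, 'R': array([[-0.75518223, -0.6554859 ,  0.00616683],
       [-0.47217189,  0.53741323, -0.69874224],
       [ 0.45470155, -0.53058953, -0.71534694]]), 't': array([0.29092812, 0.40493626, 0.68101266])}
top {'fov_y': 54.91203589001886, 'cx': 277.2704008923889, 'cy': 205.66484374666695, 'k1': -0.014584726617712606, 'R': array([[-0.01420951, -0.99943756, -0.03037536],
       [-0.98812004,  0.01868479, -0.15254401],
       [ 0.15302577,  0.02784693, -0.98782977]]), 't': array([-0.10748474,  0.5304628 ,  0.94729432])}
{'fov_y': 64.07104223420662, 'cx': 278.4730915220425, 'cy': 208.95558701280717, 'k1': 0.0267073763613819, 'T_tool_cam': array([[-3.22612596e-04, -9.53302369e-01, -3.02017366e-01,
         7.91561422e-02],
       [ 9.99999928e-01, -3.67302546e-04,  9.11795742e-05,
         2.98361038e-04],
       [-1.97853452e-04, -3.02017315e-01,  9.53302419e-01,
        -1.83719105e-01],
       [ 0.00000000e+00,  0.00000000e+00,  0.00000000e+00,
         1.00000000e+00]])}
```

View pics/scene0.png

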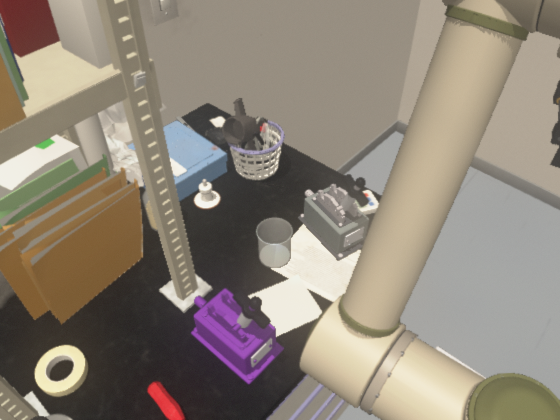

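View pics/top0.png

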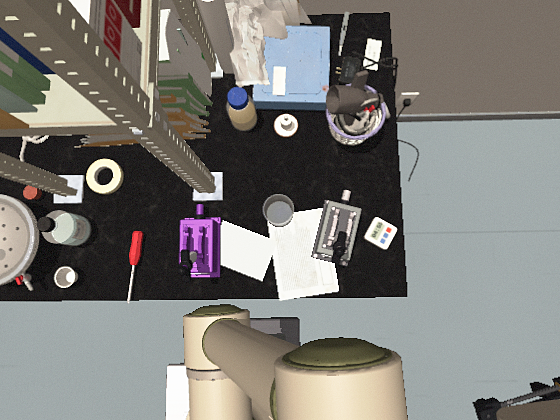

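Candidates with the isolator's shape are the grey housing (top 337,230; scene 340,215) and the purple one (top 200,245; scene 237,333). By the colours described, I choose the grey one. It sits between the beaker (top 278,209) and the timer (top 381,233). Next is a close crop to check.

Run:
```python
import cv2,numpy as np
a=cv2.imread("pics/top0.png")[175:285,300:400]; b=cv2.imread("pics/scene0.png")[165:265,290:390]
a=cv2.resize(a,(396,436),interpolation=3);b=cv2.resize(b,(400,400),interpolation=3)
o=np.zeros((436,800,3),np.uint8);o[:,:396]=a;o[:400,400:]=b
cv2.imwrite("pics/crop.png",o)
```

```text
(no output)
```

View pics/crop.png

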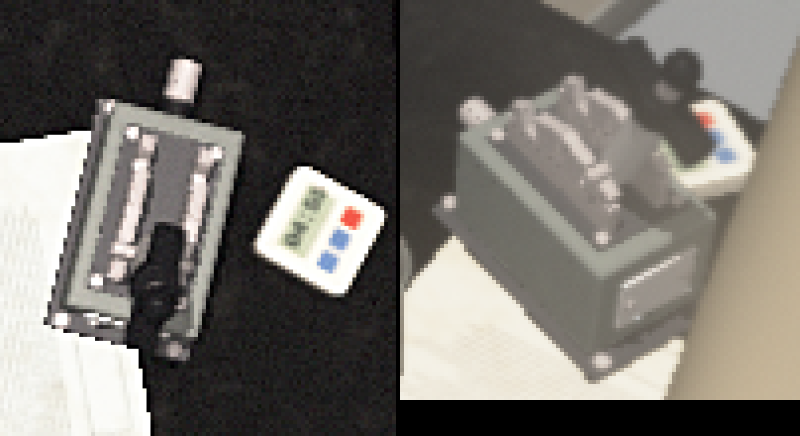

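The crop shows the grey housing with its steel gate, and the black wings and ball leaning towards the robot (crop 155,285). The top corners of the housing are at crop (103,105), (243,130), (70,305) and (200,335).

```bash
cat > h.py <<'E'
import numpy as np,cv2
from rig import telemetry, read_camera, calibration
from scipy.spatial.transform import Rotation as Ro
def tool(s): 
    T=np.eye(4);T[:3,:3]=Ro.from_quat(s["eef_rot"],scalar_first=True).as_matrix();T[:3,3]=s["eef_pos"];return T
def cam(n,s=None):
    c=calibration(n)
    if n=="wrist": M=tool(s)@c["T_tool_cam"]
    else: M=np.eye(4);M[:3,:3]=c["R"].T;M[:3,3]=-c["R"].T@c["t"]
    f=210/np.tan(np.radians(c["fov_y"]/2));K=np.array([[f,0,c["cx"]],[0,f,c["cy"]],[0,0,1]])
    return M,K,np.array([c["k1"],0,0,0.])
def ray(C,uv):
    M,K,d=C;p=cv2.undistortPoints(np.array([[uv]],float),K,d)[0,0]
    return M[:3,3],M[:3,:3]@np.r_[p,1]
def onz(C,uv,z): o,d=ray(C,uv);return o+d*(z-o[2])/d[2]
def proj(C,X):
    M,K,d=C;Mi=np.linalg.inv(M);return cv2.projectPoints(np.array(X,float).reshape(-1,1,3),Mi[:3,:3].copy(),Mi[:3,3].copy(),K,d)[0][:,0]
def meet(a,b):
    (o,d),(p,e)=a,b;A=np.c_[d,-e];t=np.linalg.lstsq(A,p-o,rcond=None)[0];q=o+d*t[0];r=p+e*t[1];return (q+r)/2,np.linalg.norm(q-r)
E
python3 - <<'E'
from h import *
C=cam("top")
for p in [(103,105),(243,130),(70,305),(200,335)]: print(onz(C,(300+p[0]/3.96,175+p[1]/3.96),.074).round(3))
for n,p,z in(("beaker",(278,210),.06),("timer",(381,233),.016)): print(n,onz(C,p,z).round(3))
S=cam("scene")
# wing centre / ball
print(meet(ray(C,(300+158/3.96,175+290/3.96)),ray(S,(290+283/4,165+75/4))))
E
```

```text
[ 0.531 -0.232  0.074]
[ 0.514 -0.314  0.074]
[ 0.413 -0.209  0.074]
[ 0.395 -0.284  0.074]
beaker [ 0.515 -0.118  0.06 ]
timer [ 0.459 -0.369  0.016]
(array([ 0.41427627, -0.2479804 ,  0.18162545]), np.float64(0.004372716100052403))
```

```bash
python3 -m inch '[[[0,0,-0.03,0,1],[0.01,-0.005,-0.06,0.03,1],[0.04,-0.02,-0.09,0.08,1],[0.075,-0.04,-0.1,0.14,1],[0.11,-0.06,-0.1,0.2,1],[0.145,-0.08,-0.1,0.26,1],[0.18,-0.1,-0.1,0.32,1],[0.215,-0.12,-0.1,0.38,1],[0.25,-0.14,-0.1,0.43,1],[0.28,-0.155,-0.1,0.48,1]]]' 20
python3 - <<'E'
from h import *
s=telemetry.observe();print(tool(s).round(4))
T=tool(s);print(T[:3,:3].T@(np.array([.43,-.26,.3])-T[:3,3]))
E
```

```text
clock: 0.93
eef_pos: [0.376, -0.3041, 0.3014]
eef_rot: [-0.0, 0.994, -0.106, -0.0]
contact_force: [0.7, 0.2, 0.1]
opening: 0.0881
grasp_force: 0.0
[[ 9.774e-01 -2.114e-01 -0.000e+00  3.760e-01]
 [-2.114e-01 -9.774e-01  4.000e-04 -3.041e-01]
 [-1.000e-04 -4.000e-04 -1.000e+00  3.014e-01]
 [ 0.000e+00  0.000e+00  0.000e+00  1.000e+00]]
[ 0.04344588 -0.05447545  0.00137382]
```

```bash
python3 -m inch '[[[0.015,-0.015,0,0,1],[0.03,-0.035,0,0,1],[0.043,-0.054,0,0,1],[0.043,-0.054,0,0,1],[0.043,-0.054,0,0,1],[0.043,-0.054,0,0,1],[0.043,-0.054,0,0,1],[0.043,-0.054,0,0,1],[0.043,-0.054,0,0,1],[0.043,-0.054,0,0,1]]]'
python3 - <<'E'
from h import *
s=telemetry.observe();im=read_camera("wrist");cv2.imwrite("pics/w1.png",im[...,::-1])
t=read_camera("scene");cv2.imwrite("pics/s1.png",t[...,::-1])
np.savez("w1.npz",eef_rot=s["eef_rot"],eef_pos=s["eef_pos"])
C=cam("wrist",s)
# predicted points
c=np.array([.463,-.26,0]);y=np.array([-.977,.211,0])
for r in(139,178):print(r,proj(C,c+[0,0,.03]+r/1000*(np.sin(.35)*y+np.array([0,0,np.cos(.35)]))))
print(s["eef_pos"])
E
```

```text
clock: 1.77
eef_pos: [0.4279, -0.2631, 0.3014]
eef_rot: [0.0, 0.994, -0.106, 0.0]
contact_force: [0.4, -0.1, 0.5]
opening: 0.0879
grasp_force: 0.0
139 [[268.17554722 199.82798713]]
178 [[267.1475423  224.96178138]]
[ 0.42786915 -0.26307318  0.30140045]
```

View pics/w1.png

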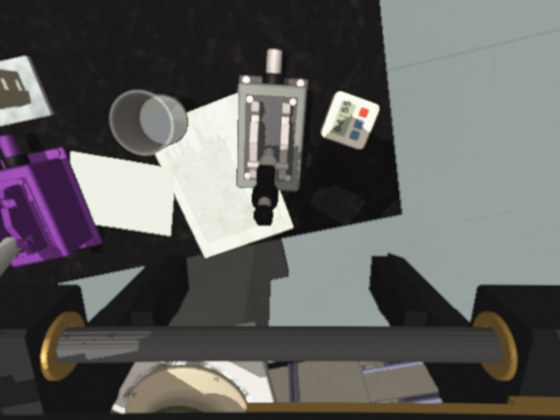

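The wrist view shows the grey isolator at (270,130), with housing bolts near (247,80), (302,85), (297,184) and (241,180). The wings are at (265,188) and the ball at (263,215). The beaker is at (148,122) and the timer at (350,120).

Run:
```python
from h import *
s=dict(np.load("w1.npz"));C=cam("wrist",s)
im=cv2.imread("pics/w1.png");g=cv2.cvtColor(im,cv2.COLOR_BGR2GRAY)
P=[]
for p in [(247,80),(302,85),(297,184),(241,180)]:
    x,y=p;w=g[y-5:y+6,x-5:x+6].astype(float);w=np.clip(w-np.percentile(w,80),0,None);v,u=np.mgrid[-5:6,-5:6];q=(x+(u*w).sum()/w.sum(),y+(v*w).sum()/w.sum())
    X=onz(C,q,.077);P.append(X);print(np.round(q,1),X.round(4))
P=np.array(P);print("ctr",P.mean(0)); 
a=(P[2]+P[3]-P[0]-P[1]);print("yaw",np.arctan2(-a[0],a[1]), [np.linalg.norm(P[i]-P[j]) for i,j in((0,1),(1,2),(2,3),(3,0))])
for p,z in(((263,215),.188),((265,188),.161)):print(onz(C,p,z))
# black blob of lever/wings
m=(im.max(2)<45).astype(np.uint8);r=np.zeros_like(m);r[150:228,248:282]=m[150:228,248:282]
for y in range(150,228,4):
    xs=np.where(r[y])[0];print(y,(xs.min(),xs.max(),len(xs)) if len(xs) else None)
o=cv2.resize(im[40:240,190:390],(600,600),interpolation=3);cv2.imwrite("pics/w1c.png",o)
```

```text
[245.5  79.2] [ 0.5375 -0.2485  0.077 ]
[299.7  82.7] [ 0.521  -0.3078  0.077 ]
[293.5 182.4] [ 0.4089 -0.2781  0.077 ]
[245.  176.4] [ 0.429 -0.221  0.077]
ctr [ 0.47406754 -0.26384862  0.077     ]
yaw 1.3166658357851833 [np.float64(0.06157626458830521), np.float64(0.1159695745439728), np.float64(0.06057102008076769), np.float64(0.1119665015549301)]
[ 0.41058856 -0.24448427  0.188     ]
[ 0.42913377 -0.24958717  0.161     ]
150 None
154 None
158 None
162 None
166 (np.int64(260), np.int64(272), 13)
170 (np.int64(258), np.int64(274), 17)
174 (np.int64(258), np.int64(274), 17)
178 (np.int64(257), np.int64(273), 17)
182 (np.int64(257), np.int64(273), 17)
186 (np.int64(256), np.int64(275), 20)
190 (np.int64(254), np.int64(276), 23)
194 (np.int64(253), np.int64(276), 24)
198 (np.int64(253), np.int64(276), 13)
202 (np.int64(253), np.int64(275), 10)
206 (np.int64(255), np.int64(274), 18)
210 (np.int64(256), np.int64(271), 16)
214 (np.int64(255), np.int64(271), 17)
218 (np.int64(255), np.int64(270), 16)
222 (np.int64(258), np.int64(270), 13)
226 None
```

View pics/w1c.png

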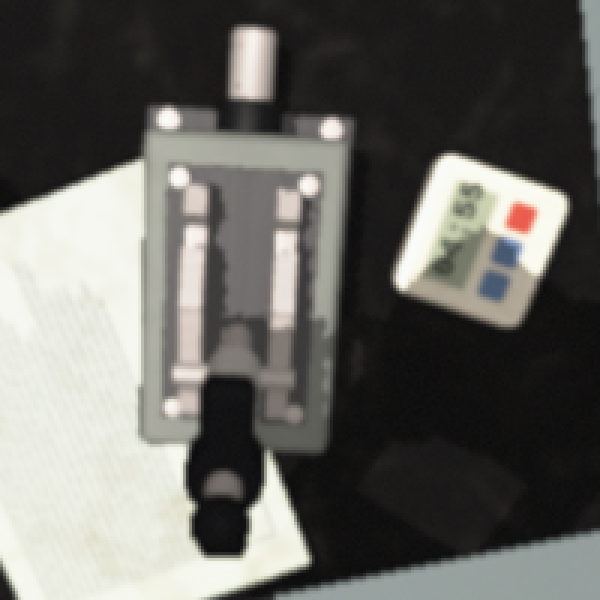

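The crop confirms the grey isolator. The four gate-plate bolts are at crop (179,177), (309,185), (172,407) and (294,413), the ball at (220,527) and the hub at about (225,475).

Run:
```python
from h import *
s=dict(np.load("w1.npz"));C=cam("wrist",s)
f=lambda x,y,z:onz(C,(190+x/3-.33,40+y/3-.33),z)
def quad(L,z):
    P=np.array([f(x,y,z) for x,y in L]);a=P[2]+P[3]-P[0]-P[1];b=P[0]+P[2]-P[1]-P[3]
    print(P.mean(0).round(4),"yaw y",np.arctan2(-a[0],a[1]),"yaw x",np.arctan2(b[1],b[0]),[np.linalg.norm(P[i]-P[j]).round(4) for i,j in((0,1),(2,3),(0,2),(1,3))])
quad([(179,177),(309,185),(172,407),(294,413)],.077)
quad([(147,135),(353,140),(141,440),(326,452)],.074)
print("ball",f(220,527,.187),"hub",f(225,475,.165),"wing far end",f(230,378,.175))
S=cam("scene");im=cv2.imread("pics/s1.png")
T=tool(s);print("tooly",T[:2,1],"yaw-equivalent",np.arctan2(-T[1,1],-T[0,1]))
```

```text
[ 0.4664 -0.2599  0.077 ] yaw y 1.300677115749413 yaw x 1.3044575787696457 [np.float64(0.0501), np.float64(0.0503), np.float64(0.0899), np.float64(0.0895)]
[ 0.466 -0.261  0.074] yaw y 1.2965256463044803 yaw x 1.3139483062241966 [np.float64(0.0788), np.float64(0.0778), np.float64(0.1198), np.float64(0.1232)]
ball [ 0.40994466 -0.2442944   0.187     ] hub [ 0.42021099 -0.24736818  0.165     ] wing far end [ 0.45299829 -0.25686443  0.175     ]
tooly [-0.21057707 -0.97757726] yaw-equivalent 1.3586311011772336
```

```bash
python3 -m inch '[[[-0.004,-0.005,0.01,0.03,1],[-0.008,-0.01,0.03,0.057,1],[-0.011,-0.0133,0.05,0.057,1],[-0.011,-0.0133,0.07,0.057,1],[-0.011,-0.0133,0.09,0.057,1],[-0.011,-0.0133,0.11,0.057,1],[-0.011,-0.0133,0.13,0.057,1],[-0.011,-0.0133,0.145,0.057,1],[-0.011,-0.0133,0.155,0.057,1],[-0.011,-0.0133,0.155,0.057,1]]]'
python3 - <<'E'
from h import *
s=telemetry.observe();T=tool(s);print(T.round(4));im=read_camera("wrist");cv2.imwrite("pics/w2.png",im[...,::-1])
print(T[:3,:3].T@(np.array([.420,-.2478,.146])-T[:3,3]))
E
```

```text
clock: 2.7
eef_pos: [0.4195, -0.2468, 0.1446]
eef_rot: [-0.001, 0.991, -0.134, -0.002]
contact_force: [-0.0, 0.8, 0.4]
opening: 0.0881
grasp_force: 0.0
[[ 0.9642 -0.2651 -0.0027  0.4195]
 [-0.2651 -0.9642  0.0026 -0.2468]
 [-0.0033 -0.0018 -1.      0.1446]
 [ 0.      0.      0.      1.    ]]
[ 0.00077505  0.00086455 -0.00142937]
```

View pics/w2.png

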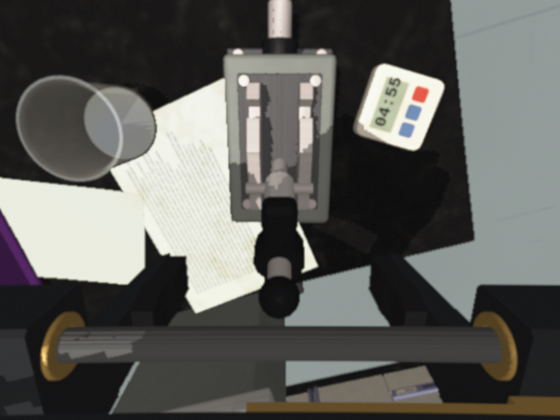

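The lever (col 280) is centred between the fingers and the isolator is square to the gripper, so I close on the hub.

```bash
python3 -m inch '[[[0.001,0.001,-0.001,0,0.6],[0.001,0.001,-0.001,0,0.3],[0.001,0.001,-0.001,0,0.2],[0.001,0.001,-0.001,0,0.1],[0.001,0.001,-0.001,0,0],[0.001,0.001,-0.001,0,0],[0.001,0.001,-0.001,0,0],[0.001,0.001,-0.001,0,0],[0.001,0.001,-0.001,0,0],[0.001,0.001,-0.001,0,0]]]' 35
```

```text
clock: 3.58
eef_pos: [0.4209, -0.2486, 0.1474]
eef_rot: [0.0, 0.991, -0.134, -0.0]
contact_force: [-0.0, 0.5, -0.1]
opening: 0.0237
grasp_force: 0.0
```

```bash
python3 -m inch '[[[0,0,0,0,0],[0,0,0,0,0],[0,0,0,0,0],[0,0,0,0,0],[0,0,0,0,0],[0,0,0,0,0],[0,0,0,0,0],[0,0,0,0,0],[0,0,0,0,0],[0,0,0,0,0]]]' 35
```

```text
clock: 4.42
eef_pos: [0.421, -0.2476, 0.1473]
eef_rot: [-0.001, 0.991, -0.134, -0.0]
contact_force: [0.4, 5.1, 1.8]
opening: 0.0151
grasp_force: 33.4
```

Run:
```python
from h import *
im=read_camera("wrist")[...,::-1];sc=read_camera("scene")[...,::-1]
o=np.zeros((600,800,3),np.uint8);o[:300,:400]=cv2.resize(im,(400,300))
o[300:,:400]=cv2.resize(im[190:325,190:370],(400,300));o[:300,400:]=cv2.resize(sc[150:270,280:440],(400,300))
t=read_camera("top")[...,::-1];o[300:,400:]=cv2.resize(t[170:290,290:450],(400,300))
cv2.imwrite("pics/m3.png",o)
```

```text
(no output)
```

View pics/m3.png

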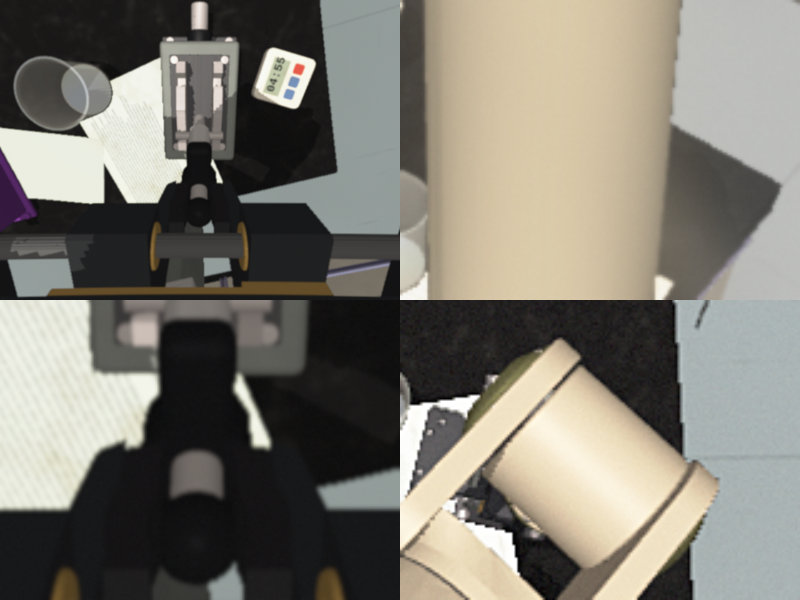

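Run:
```python
from h import *
s=telemetry.observe();C=cam("wrist",s);T=tool(s)
print("tcp,grasp px",proj(C,[T[:3,3],(T@[0,0,-.019,1])[:3]]))
c=np.array([.466,-.2605,.03]);y=np.array([-.964,.266,0]);z=np.array([0,0,1.])
l=np.sin(.35)*y+np.cos(.35)*z;w=np.cos(.35)*y-np.sin(.35)*z
print("hub,ball,near end,far end",proj(C,[c+.139*l,c+.168*l,c+.139*l+.035*w,c+.139*l-.035*w]))
for v in(c+.139*l,c+.168*l,c+.139*l+.035*w): print((np.linalg.inv(T)@np.r_[v,1]).round(4))
print(s["opening"],s["grasp_force"],s["contact_force"])
```

```text
tcp,grasp px [[278.74962342 242.732052  ]
 [278.7865824  256.76837906]]
hub,ball,near end,far end [[279.62682304 253.57943476]
 [279.67656069 296.2996738 ]
 [279.49920059 293.82370629]
 [279.78844961 203.05435512]]
[-8.00e-04  5.00e-04 -1.33e-02  1.00e+00]
[-1.08e-02  4.00e-04 -4.05e-02  1.00e+00]
[-3.37e-02  5.00e-04 -1.30e-03  1.00e+00]
0.014741181039266457 33.43852400779724 [1.48076988 5.57689588 1.56563628]
```

The pads straddle the hub at about px (279,255). I'll lift along the lever as a test.

```bash
python3 -m inch '[[[-0.0005,0,-0.0015,0,0],[-0.001,0,-0.003,0,0],[-0.0015,0,-0.0045,0,0],[-0.002,0,-0.006,0,0],[-0.0027,0,-0.0075,0,0],[-0.0033,0,-0.009,0,0],[-0.004,0,-0.011,0,0],[-0.0045,0,-0.0125,0,0],[-0.0045,0,-0.0125,0,0],[-0.0045,0,-0.0125,0,0]]]' 35
python3 - <<'E'
from h import *
s=telemetry.observe();im=read_camera("wrist")[...,::-1]
a=cv2.imread("pics/w2.png")[180:330,190:370]
cv2.imwrite("pics/w4.png",np.hstack([cv2.resize(a,(400,333)),cv2.resize(im[180:330,190:370],(400,333))]))
E
```

```text
clock: 5.4
eef_pos: [0.4173, -0.2479, 0.1604]
eef_rot: [0.001, 0.991, -0.134, 0.001]
contact_force: [3.1, -0.7, 4.0]
opening: 0.0004
grasp_force: 2.0
```

View pics/w4.png

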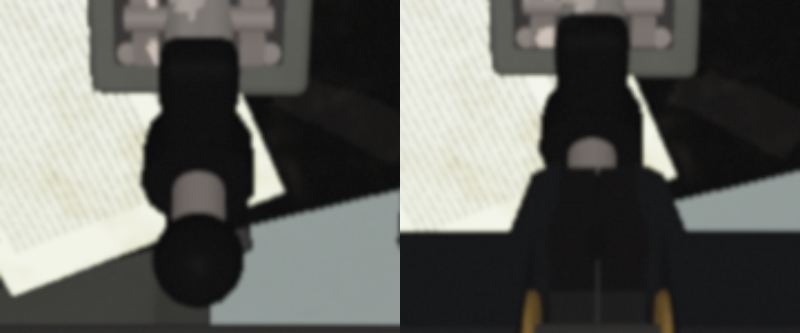

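The collar did not follow. The fingers are now shut to 0, and their visible tips (about px row 256) lie over where the ball was, above it, so they slipped off the ball. The tips look shorter than the stated TCP. I'll measure them in the earlier pictures.

Run:
```python
from h import *
a=cv2.imread("pics/w1.png").astype(int);b=cv2.imread("pics/w2.png").astype(int)
m=((np.abs(a-b).max(2)<10)&(a.max(2)<70)).astype(np.uint8)
m=cv2.morphologyEx(m,cv2.MORPH_OPEN,np.ones((3,3),np.uint8))
for y in range(200,330,6):
    xs=np.where(m[y])[0]; 
    g=np.split(xs,np.where(np.diff(xs)>3)[0]+1) if len(xs) else []
    print(y,[(int(q[0]),int(q[-1])) for q in g if len(q)>4])
c=calibration("wrist");Ti=np.linalg.inv(c["T_tool_cam"])
_,K,d=cam("wrist",telemetry.observe())
for z in(0,-.019,-.04,-.06):
  for x in(.009,-.009):
    print(z,x,[cv2.projectPoints((Ti@[x,sg*yy,z,1])[:3].reshape(1,1,3),np.zeros(3),np.zeros(3),K,d)[0].ravel().round().tolist() for sg in(-1,1) for yy in(.044,.0615)])
```

```text
200 [(272, 276), (286, 294), (363, 395)]
206 [(288, 296), (362, 388)]
212 [(262, 271), (290, 296), (336, 340), (359, 383)]
218 [(262, 270), (330, 341), (350, 372)]
224 [(302, 312)]
230 [(304, 315)]
236 [(275, 280)]
242 [(147, 151)]
248 [(147, 154)]
254 [(147, 158)]
260 [(146, 183), (373, 404)]
266 [(147, 185), (371, 411)]
272 [(142, 184), (371, 417)]
278 [(136, 185), (370, 423)]
284 [(43, 56), (130, 185), (370, 429)]
290 [(0, 79), (123, 185), (370, 435), (477, 559)]
296 [(0, 80), (117, 183), (246, 257), (373, 441), (476, 559)]
302 [(0, 81), (112, 181), (228, 258), (376, 447), (475, 559)]
308 [(0, 82), (105, 178), (212, 260), (379, 453), (474, 559)]
314 [(0, 61), (78, 84), (98, 264), (383, 460), (472, 479), (497, 559)]
320 [(0, 54), (92, 267), (388, 466), (503, 559)]
326 [(0, 49), (84, 235), (256, 267), (390, 473), (508, 559)]
0 0.009 [[203.0, 229.0], [173.0, 229.0], [354.0, 229.0], [384.0, 229.0]]
0 -0.009 [[205.0, 257.0], [176.0, 257.0], [352.0, 257.0], [381.0, 257.0]]
-0.019 0.009 [[196.0, 241.0], [163.0, 241.0], [362.0, 241.0], [395.0, 241.0]]
-0.019 -0.009 [[198.0, 272.0], [166.0, 272.0], [359.0, 272.0], [392.0, 272.0]]
-0.04 0.009 [[185.0, 259.0], [148.0, 259.0], [372.0, 259.0], [410.0, 259.0]]
-0.04 -0.009 [[188.0, 293.0], [152.0, 293.0], [369.0, 293.0], [406.0, 293.0]]
-0.06 0.009 [[172.0, 281.0], [130.0, 281.0], [385.0, 280.0], [428.0, 281.0]]
-0.06 -0.009 [[176.0, 318.0], [135.0, 318.0], [382.0, 318.0], [423.0, 318.0]]
```

The fingertips sit 40 mm short of the reported TCP. The tip-face edges and the open/shut spread both give a depth of about 0.16 m, and gripping the ball at that height agrees. I'll back up, open, then come down 40 mm lower.

```bash
python3 -m inch '[[[0,0,-0.005,0,1],[0,0,-0.01,0,1],[0,0,-0.01,0,1],[0,0,-0.01,0,1],[0,0,-0.01,0,1],[0,0,-0.01,0,1],[0,0,-0.01,0,1],[0,0,-0.01,0,1],[0,0,-0.01,0,1],[0,0,-0.01,0,1]]]' 35
python3 - <<'E'
from h import *
s=telemetry.observe();T=tool(s);print(T[:3,:3].T@(np.array([.420,-.2478,.106])-T[:3,3]),s["opening"])
im=read_camera("wrist");cv2.imwrite("pics/w5.png",im[...,::-1]);C=cam("wrist",s)
c=np.array([.466,-.2605,.03]);y=np.array([-.964,.266,0]);l=np.sin(.35)*y+[0,0,np.cos(.35)]
print("ball, hub px",proj(C,[c+.168*l,c+.139*l]))
for yy in range(225,300,5):
    xs=np.where(im[yy,235:330].max(1)<40)[0]+235;print(yy,(xs.min(),xs.max()) if len(xs) else None)
E
```

```text
clock: 6.28
eef_pos: [0.4166, -0.2474, 0.1698]
eef_rot: [-0.0, 0.991, -0.134, -0.0]
contact_force: [0.2, -0.1, -0.0]
opening: 0.0648
grasp_force: 0.0
[ 0.00343272 -0.0004687   0.06377911] 0.06476707458093543
ball, hub px [[277.90973296 266.7710166 ]
 [277.97660568 231.57011271]]
225 (np.int64(257), np.int64(329))
230 (np.int64(257), np.int64(329))
235 (np.int64(256), np.int64(329))
240 (np.int64(256), np.int64(329))
245 (np.int64(258), np.int64(329))
250 (np.int64(262), np.int64(329))
255 (np.int64(265), np.int64(329))
260 (np.int64(262), np.int64(329))
265 (np.int64(261), np.int64(308))
270 (np.int64(261), np.int64(296))
275 (np.int64(261), np.int64(292))
280 (np.int64(264), np.int64(289))
285 (np.int64(272), np.int64(281))
290 None
295 None
```

```bash
python3 -m inch '[[[0.0035,-0.0005,0,0,1],[0.0035,-0.0005,0.008,0,1],[0.0035,-0.0005,0.016,0,1],[0.0035,-0.0005,0.024,0,1],[0.0035,-0.0005,0.032,0,1],[0.0035,-0.0005,0.04,0,1],[0.0035,-0.0005,0.048,0,1],[0.0035,-0.0005,0.056,0,0.6],[0.0035,-0.0005,0.064,0,0.4],[0.0035,-0.0005,0.064,0,0]]]' 35;python3 -m inch '[[[0,0,0,0,0],[0,0,0,0,0],[0,0,0,0,0],[0,0,0,0,0],[0,0,0,0,0],[0,0,0,0,0],[0,0,0,0,0],[0,0,0,0,0],[0,0,0,0,0],[0,0,0,0,0]]]' 35
```

```text
clock: 7.17
eef_pos: [0.4195, -0.2473, 0.1042]
eef_rot: [-0.001, 0.991, -0.134, -0.001]
contact_force: [0.5, -0.0, 0.4]
opening: 0.0704
grasp_force: 0.0
clock: 8.0
eef_pos: [0.4202, -0.2474, 0.106]
eef_rot: [-0.0, 0.991, -0.134, 0.0]
contact_force: [1.6, 5.0, 2.2]
opening: 0.0265
grasp_force: 35.0
```

It has gripped the 28 mm hub. Now I lift it along the lever.

```bash
python3 -m inch '[[[-0.0005,0,-0.0015,0,0],[-0.001,0,-0.003,0,0],[-0.0015,0,-0.0045,0,0],[-0.002,0,-0.006,0,0],[-0.0027,0,-0.0075,0,0],[-0.0033,0,-0.009,0,0],[-0.004,0,-0.011,0,0],[-0.0045,0,-0.0125,0,0],[-0.0045,0,-0.0125,0,0],[-0.0045,0,-0.0125,0,0]]]' 45
python3 - <<'E'
from h import *
s=telemetry.observe();im=read_camera("wrist")[...,::-1]
cv2.imwrite("pics/w6.png",im)
cv2.imwrite("pics/w6c.png",np.hstack([cv2.resize(cv2.imread("pics/w5.png")[150:330,190:370],(400,400)),cv2.resize(im[150:330,190:370],(400,400))]))
E
```

```text
clock: 8.83
eef_pos: [0.416, -0.2463, 0.1178]
eef_rot: [-0.001, 0.991, -0.134, 0.0]
contact_force: [5.6, 3.5, -4.2]
opening: 0.0264
grasp_force: 45.0
```

View pics/w6c.png

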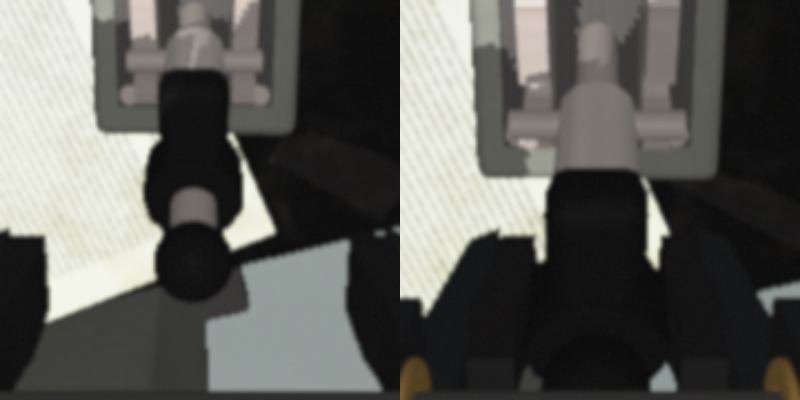

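The collar is up: the hub now sits against the ball, the cross pin has risen out of the notch (crop 600,125), and the force reads -4 N in z. I'll swing it along the arc in two halves.

```bash
python3 -m inch '[[[0.005,0,-0.0017,0,0],[0.0101,0,-0.0033,0,0],[0.0153,0,-0.0047,0,0],[0.0204,0,-0.0059,0,0],[0.0257,0,-0.0069,0,0],[0.0309,0,-0.0077,0,0],[0.0362,0,-0.0084,0,0],[0.0415,0,-0.0088,0,0],[0.0468,0,-0.0091,0,0],[0.0521,0,-0.0092,0,0]]]' 45
```

```text
clock: 9.72
eef_pos: [0.4662, -0.2601, 0.1273]
eef_rot: [-0.0, 0.991, -0.134, -0.001]
contact_force: [-1.4, 5.3, -6.0]
opening: 0.0263
grasp_force: 45.0
```

```bash
python3 -m inch '[[[0.0053,0,0.0001,0,0],[0.0106,0,0.0004,0,0],[0.0159,0,0.0008,0,0],[0.0212,0,0.0015,0,0],[0.0264,0,0.0023,0,0],[0.0317,0,0.0033,0,0],[0.0368,0,0.0045,0,0],[0.042,0,0.0059,0,0],[0.0471,0,0.0075,0,0],[0.0521,0,0.0092,0,0]]]' 45; python3 -m inch '[[[0.001,0,0,0,0],[0.002,0,0.0005,0,0],[0.003,0,0.001,0,0],[0.003,0,0.001,0,0],[0.003,0,0.001,0,0],[0.003,0,0.001,0,0],[0.003,0,0.001,0,0],[0.003,0,0.001,0,0],[0.003,0,0.001,0,0],[0.003,0,0.001,0,0]]]' 45
```

```text
clock: 10.55
eef_pos: [0.5161, -0.274, 0.118]
eef_rot: [-0.0, 0.991, -0.134, -0.001]
contact_force: [-13.2, 6.8, 0.6]
opening: 0.0265
grasp_force: 45.0
clock: 11.38
eef_pos: [0.5156, -0.2737, 0.1167]
eef_rot: [-0.001, 0.991, -0.134, -0.005]
contact_force: [-18.4, 7.8, 1.3]
opening: 0.0265
grasp_force: 45.0
```

The lever is against the far stop, with 18 N on it. Lower the collar along the lever, keeping the push.

```bash
python3 -m inch '[[[-0.0005,0,0.0015,0,0],[-0.001,0,0.003,0,0],[-0.0015,0,0.0045,0,0],[-0.002,0,0.006,0,0],[-0.0027,0,0.0075,0,0],[-0.0033,0,0.009,0,0],[-0.004,0,0.0105,0,0],[-0.0045,0,0.0122,0,0],[-0.0045,0,0.0122,0,0],[-0.0045,0,0.0122,0,0]]]' 45
```

```text
clock: 12.22
eef_pos: [0.5123, -0.2729, 0.1065]
eef_rot: [-0.0, 0.991, -0.134, -0.003]
contact_force: [-17.1, 8.3, 13.6]
opening: 0.0264
grasp_force: 45.0
```

The height is back at the home value and it resists, so it looks seated. Release and back off upward.

```bash
python3 -m inch '[[[0,0,0,0,0.4],[0,0,0,0,0.6],[0,0,0,0,0.8],[0,0,0,0,1],[0,0,0,0,1],[0,0,0,0,1],[0,0,0,0,1],[0,0,0,0,1],[0,0,0,0,1],[0,0,0,0,1]]]' 45; python3 -m inch '[[[0,0,-0.01,0,1],[0,0,-0.025,0,1],[0,0,-0.04,0,1],[0,0,-0.06,0,1],[-0.01,0,-0.08,0,1],[-0.02,0,-0.1,0,1],[-0.04,0,-0.12,0,1],[-0.05,0,-0.12,0,1],[-0.05,0,-0.12,0,1],[-0.05,0,-0.12,0,1]]]'
python3 - <<'E'
from h import *
s=telemetry.observe();im=read_camera("wrist")[...,::-1];cv2.imwrite("pics/w7.png",im)
C=cam("wrist",s);c=np.array([.466,-.2605,.03]);y=np.array([-.964,.266,0]);
for th in(-.35,-.30):
    l=np.sin(th)*y+[0,0,np.cos(th)];w=np.cos(th)*y-np.sin(th)*np.array([0,0,1])
    P=[c+.168*l]+[c+r*l+k*w for r in(.146,.156) for k in(.035,-.035)]
    print(th,"ball; near/far top ends home; 10 up",proj(C,P).round(1).tolist())
p=proj(C,[c+.14*(np.array([0,0,np.cos(.35)])-np.sin(.35)*y)])[0].astype(int);print(p)
x0,y0=max(p[0]-100,0),max(p[1]-75,0);cr=im[y0:y0+150,x0:x0+200];print(x0,y0)
cv2.imwrite("pics/w7c.png",cv2.resize(cr,(800,600),interpolation=3))
E
```

```text
clock: 13.05
eef_pos: [0.5148, -0.2739, 0.1051]
eef_rot: [0.0, 0.991, -0.134, 0.0]
contact_force: [0.3, 0.5, 0.5]
opening: 0.0883
grasp_force: 0.0
clock: 13.88
eef_pos: [0.4666, -0.2606, 0.2258]
eef_rot: [0.0, 0.991, -0.134, 0.0]
contact_force: [0.4, 0.1, -0.8]
opening: 0.0878
grasp_force: 0.0
-0.35 ball; near/far top ends home; 10 up [[278.8, 138.4], [278.7, 195.1], [278.7, 97.8], [278.8, 193.9], [278.8, 92.3]]
-0.3 ball; near/far top ends home; 10 up [[278.8, 151.3], [278.7, 205.4], [278.7, 107.2], [278.7, 205.4], [278.8, 102.8]]
[278 148]
178 73
```

View pics/w7c.png

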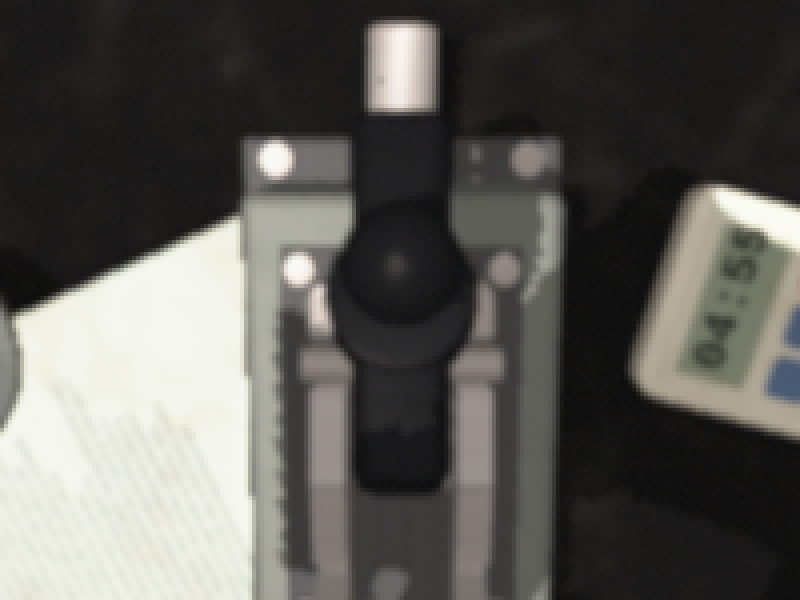

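The ball is at px (278,139), where a lever at its far stop predicts row 138. To check that the collar is home, I'll compare the cross pin's radius before (w2, px row about 187) and now (px row about 163.5).

Run:
```python
from h import *
from scipy.optimize import brentq
c=np.array([.466,-.2605,.03]);y=np.array([-.964,.266,0]);Z=np.array([0,0,1.])
s1=dict(np.load("w1.npz"));s7=telemetry.observe()
s2=dict(s1);s2["eef_pos"]=np.array([.4195,-.2468,.1446]);s2["eef_rot"]=s7["eef_rot"]
g=lambda s,th,r:proj(cam("wrist",s),[c+r*(np.sin(th)*y+np.cos(th)*Z)])[0,1]
for n,s,th in(("w1",s1,.35),("w2",s2,.35),("w7",s7,-.35)):
    print(n,[(r,round(float(g(s,th,r/1000)),1)) for r in(70,75,80,85,90,95,100)])
for n,x in(("w2",247),("w2",312),("w1",250),("w1",284),("w7",257),("w7",299)):
    im=cv2.imread(f"pics/{n}.png");a=150 if n!="w2" else 170;print(n,x,a,im[a:a+35,x-1:x+2].mean((1,2)).round().astype(int).tolist())
```

```text
w1 [(70, 162.4), (75, 164.6), (80, 166.8), (85, 169.1), (90, 171.4), (95, 173.7), (100, 176.1)]
w2 [(70, 183.5), (75, 187.5), (80, 191.6), (85, 195.8), (90, 200.2), (95, 204.7), (100, 209.4)]
w7 [(70, 165.1), (75, 164.2), (80, 163.2), (85, 162.2), (90, 161.2), (95, 160.1), (100, 159.0)]
w2 247 170 [123, 115, 100, 86, 78, 77, 76, 75, 73, 73, 73, 77, 90, 102, 111, 118, 123, 127, 129, 125, 119, 113, 103, 88, 71, 60, 59, 62, 76, 101, 121, 129, 130, 129, 129]
w2 312 170 [68, 67, 66, 65, 64, 64, 64, 63, 63, 62, 63, 64, 73, 87, 98, 105, 110, 113, 115, 113, 108, 102, 94, 81, 67, 59, 56, 58, 70, 95, 118, 129, 130, 130, 129]
w1 250 150 [186, 186, 185, 185, 184, 184, 185, 185, 186, 184, 176, 175, 195, 222, 233, 226, 196, 160, 141, 145, 160, 174, 186, 199, 207, 208, 201, 179, 151, 143, 154, 162, 163, 163, 162]
w1 284 150 [133, 123, 123, 123, 123, 122, 122, 122, 122, 122, 122, 120, 118, 119, 127, 134, 135, 126, 115, 106, 105, 108, 109, 110, 111, 113, 118, 120, 117, 103, 85, 84, 90, 94, 95]
w7 257 150 [205, 208, 206, 193, 168, 143, 122, 103, 88, 91, 107, 121, 130, 135, 134, 127, 117, 108, 105, 114, 129, 139, 143, 144, 145, 145, 144, 143, 143, 143, 143, 143, 143, 143, 142]
w7 299 150 [128, 129, 130, 131, 131, 129, 120, 102, 87, 88, 104, 119, 130, 136, 135, 128, 118, 110, 106, 114, 128, 137, 141, 143, 144, 144, 143, 142, 142, 142, 142, 142, 142, 141, 141]
```

The pin row isn't sensitive enough from above. I'll step back towards the robot for a more side-on view.

```bash
python3 -m inch '[[[-0.01,0,-0.01,0,1],[-0.03,0,-0.02,0,1],[-0.05,0,-0.02,0,1],[-0.07,0,-0.02,0,1],[-0.09,0,-0.02,0,1],[-0.11,0,-0.02,0,1],[-0.12,0,-0.02,0,1],[-0.12,0,-0.02,0,1],[-0.12,0,-0.02,0,1],[-0.12,0,-0.02,0,1]]]'
python3 - <<'E'
from h import *
s=telemetry.observe();im=read_camera("wrist")[...,::-1];cv2.imwrite("pics/w8.png",im);C=cam("wrist",s)
c=np.array([.466,-.2605,.03]);y=np.array([-.964,.266,0]);Z=np.array([0,0,1.]);x=np.array([.266,.964,0])
l=np.cos(.35)*Z-np.sin(.35)*y;w=np.cos(.35)*y+np.sin(.35)*Z
for r in(.075,.08,.085,.09,.095):print("pin",r,proj(C,[c+r*l-.022*x,c+r*l+.022*x]).round(1).tolist())
for r in(.132,.142,.148):print("wing near end underside",r,proj(C,[c+r*l+.035*w,c+(r+.014)*l+.035*w]).round(1).tolist())
print("ball",proj(C,[c+.168*l]))
p,q=proj(C,[c+.078*l-.022*x,c+.078*l+.022*x])
for u in(p,q):
    a=int(u[1])-20;k=int(round(u[0]));print(k,a,im[a:a+40,k-1:k+2].mean((1,2)).round().astype(int).tolist())
u=proj(C,[c+.139*l+.035*w])[0];k=int(round(u[0]));a=max(int(u[1])-40,0);print("wing col",k,a,im[a:a+70,k-2:k+3].mean((1,2)).round().astype(int).tolist())
E
```

```text
clock: 14.77
eef_pos: [0.3516, -0.2292, 0.2452]
eef_rot: [0.0, 0.991, -0.134, 0.0]
contact_force: [-0.0, 0.1, -0.3]
opening: 0.0879
grasp_force: 0.0
pin 0.075 [[303.8, 23.1], [253.1, 23.0]]
pin 0.08 [[304.3, 19.5], [252.6, 19.5]]
pin 0.085 [[304.7, 15.9], [252.2, 15.8]]
pin 0.09 [[305.2, 12.1], [251.7, 12.0]]
pin 0.095 [[305.7, 8.1], [251.2, 8.1]]
wing near end underside 0.132 [[278.4, 23.6], [278.5, 10.7]]
wing near end underside 0.142 [[278.5, 14.6], [278.5, 0.4]]
wing near end underside 0.148 [[278.5, 8.7], [278.5, -6.2]]
ball [[278.5098212  -72.63062279]]
304 0 [98, 119, 135, 141, 142, 141, 140, 138, 132, 116, 93, 77, 70, 67, 64, 64, 69, 86, 104, 113, 116, 116, 113, 114, 119, 111, 94, 78, 70, 68, 68, 68, 69, 69, 68, 68, 70, 74, 77, 78]
253 0 [131, 169, 206, 222, 226, 228, 228, 227, 219, 193, 163, 151, 145, 130, 115, 111, 118, 145, 179, 202, 218, 228, 226, 209, 184, 161, 138, 127, 144, 157, 159, 160, 161, 161, 161, 160, 159, 159, 159, 159]
wing col 278 0 [29, 30, 30, 29, 30, 30, 29, 30, 29, 28, 28, 25, 23, 21, 20, 18, 17, 16, 15, 19, 40, 74, 100, 110, 114, 116, 117, 118, 119, 119, 119, 119, 118, 119, 118, 119, 116, 108, 96, 93, 98, 102, 103, 104, 104, 104, 104, 104, 105, 106, 106, 106, 106, 106, 106, 107, 107, 106, 107, 107, 106, 107, 107, 107, 107, 107, 107, 107, 108, 108]
```

The boundary between the wing's end and top faces is at row 11 (home predicts 10.7, raised 10 mm predicts 0.4). The collar is home and the lever is at its far stop. Nothing went near the beaker or timer.

```bash
python3 -c "
from rig import job;print(job.sign_off())"
```

```text
the job is handed in; nothing more can be done
None
```

The lever is at its far stop with the collar back home in the far notch by the wrist camera, the arm never went near the beaker or timer, and I handed the job in at about 15 s; no verdict came back.

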